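# Tip a bushing onto its side and push it through the go-gate

## Robot

A 6-joint arm with a two-finger parallel gripper is mounted at the origin on the work surface; the furniture and walls round the work are solid. World frame = base frame: x ahead of the robot, y to its left, z up, the work surface at z = 0. Lengths are in m, angles in rad, forces in N, time in s.
With the tool pointing down it reaches from about 0.3 to 0.825 m from the base axis. Payload 5.4 kg.
Tool frame: the origin (TCP) lies at the very end of the fingers, on their centre line; the grasp point (between the pads) lies 19 mm behind it; z points along the fingers, x is the direction in which the jaws open and shut, and the axes are right-handed (so a half turn about z gives the same grasp; the last joint's range is limited). The gripper opens to 92 mm and grips with 3 to 60 N. Pads are 20 mm wide; open, the fingers measure 128 mm over their backs; the gripper's body (75 mm by 189 mm) begins 69 mm behind the grasp point.
Start: joints at [-1.458, 0.158, 1.597, -0, 1.386, -0.21], TCP at [0.182, -0.545, 0.215] pointing down, gripper open.
Joint ranges: [-2.91, 2.91], [-0.94, 2.29], [0.18, 2.7], [-1.29, 4.43], [0.17, 2.64], [-3, 3]. Speed limits (rad/s): [2.57, 2.57, 3.14, 3.14, 3.14, 3.14].

## Interface

Orientations are given as a rotation vector (axis times angle).
In Python, from workcell import bot gives the robot as it stands. Calls block until the motion is done:
- bot.goto(position, orientation): joint-space move of the TCP to a pose.
- bot.line_to(position, rot=None, max_speed=0.15): straight line of the TCP; rot=None keeps the orientation; max_speed is the mean speed in m/s.
- bot.set_joints(angles): joint-space move.
- bot.set_gripper(opening, newtons=None): opening from 0.0 (shut) to 1.0 (fully open); newtons is the grip in N (None keeps the last); returns when the fingers have stopped.
- bot.hold(seconds).
- bot.inverse_kinematics(position, orientation): joint angles nearest the present ones, or None.
- bot.read_camera(name): name is "side" or "top"; returns a dict with "pixels" (400x640x3 uint8, blue, green, red), "fx", "fy", "cx", "cy" (pixels), "k1" (the pictures are not rectified: a ray, as slopes to the right and down, at radius r is drawn at 1 + k1 r^2 times it, then the intrinsics apply), "R" (3x3) and "t" (3): a world point X has camera coordinates R X + t. Camera axes: x right, y down, z forward; pixel columns grow to the right and rows downward; lengths in m; the calibration is good to about 2 mm. A picture is of the moment at which its call begins. There is no depth.
A pose or a line that the arm cannot do raises bot.MotionError and nothing moves.
- bot.job_done(): hands the job in, once; it reports no verdict.
Readings, each from a call of its own:
- bot.current_clock(): time.
- bot.current_joints(): joint angles.
- bot.current_joint_vel(): joint speeds.
- bot.current_effort(): joint torques, N m.
- bot.current_ee_pos(): TCP position.
- bot.current_tool_rot(): TCP orientation.
- bot.current_contact_force(): force on the tool from outside, world axes, zero at the start.
- bot.current_ft_torque(): the same for the moment, N m.
- bot.current_opening(): opening from 0.0 (shut) to 1.0 (fully open).
Only numpy, scipy, OpenCV 4.12 (cv2) and the standard library are available. Lean on these libraries where they do the work, as an engineer would, in place of code of your own. Each camera call takes 0.05 s, during which the arm holds its last target. There are 200 camera calls.

## Task

Stand the one upright steel bushing on the step of the grey tipping block and let go, then push near its top so that it tips over the low stop onto the two white rails; do not turn it over in mid-air. Take it again lying down and lay it on the gauge's rails, clear between the black push head and the blue gate. Let go, move the pusher's grip to the end of its stroke so that the bushing goes right through the gate, let go there so that the pusher springs home by itself, and leave the red-capped marker and the micrometer where they are.

Things in the scene. Friction and masses are not known exactly. Their poses are not given: they have to be found in the camera images.
- bushing_mid (a point): Centre, half-way up, of the turned steel bushing (light grey tube, outer diameter 52 mm, 75 mm long, bore 42 mm, 0.13 to 0.25 kg), the only one that stands upright, on the left of the bench beside the casting stack. z is the axis of the tube (up at the start), x and y lie across it. It is taken across its diameter; while it stands there, most room for fingers is to its left and right.
- tipper_step (a point): Where the bushing is to stand on the tipping block (fixed grey plate 170 x 84 mm on the right of the bench, its top 8 mm above the bench; black round mark): the point under the centre of the bushing's foot, on the plate. x points to the rails (the direction of tipping), y across, z up. The plate reaches 53 mm behind this point; nothing stands on it there.
- tipper_stop (a point): The low stop: ends of two white rails that begin here, 21.5 mm ahead (+x) of tipper_step; this point lies between them, at their top, 12 mm above the plate. Each is 15 mm wide, 82 mm long, with a 30 mm gap between them. The bushing on the step just touches both ends. Pushed to +x 60 to 70 mm above the plate (about 1 N), it rocks over them and falls by itself after some 35 degrees.
- tipper_rails (a point): Centre of the bushing as it lies on the white rails after tipping: 48.5 mm ahead (+x) of tipper_step, 41 mm above the bench, 21 mm above the rail tops; its axis lies along x. Axes as tipper_step. It may come to rest up to 15 mm further along +x, where a stop 66 mm wide and 36 mm above the bench holds it. The gap keeps it from rolling.
- gauge_bay (a point): Centre of the bushing in the middle of the gauge's loading bay (fixed dark plate 364 x 90 mm along the back). x is the way the pusher pushes (from its grip at the left to the right), y across, z up; 48 mm above the bench. It lies along x on two steel rails with a 30 mm gap, tops 27 mm above the bench. Bay 95 mm long, push head (48 mm across) at x = -47.5 mm when home.
- gauge_gate (a point): Middle of the blue gate, 53.5 mm ahead (+x) of gauge_bay, same height and axes. The gate is 12 mm thick along x, its posts stand 58 mm apart, its bridge is 92 mm above the bench (its screw 101 mm). A bushing on the rails passes under it with 2 mm to spare.
- gauge_out (a point): Centre of the bushing when the pusher at the end of its stroke has just pushed it through the gate: 104 mm ahead (+x) of gauge_bay, same height and axes. The rails go on here; an end stop stands 41 mm further along x.
- pusher_grip (a point): Where to hold the pusher's black upright grip: on the axis of a round post 19 mm thick, 57 to 97 mm above the bench; this point is 79 mm above it. It stands on an aluminium carriage (36 x 36 mm, top 51 mm above the bench). Axes as gauge_bay; it moves along x with the pusher. Grip it along y: a spring drum 81 mm high, 30 mm across, stands 27 mm behind it (-x) when home.
- pusher (a joint): Stroke of the pusher in m: 0 at home, 0.114 at the end of its stroke, in the gauge's +x direction. A spring of 4 N at home and 6.3 N at the end pulls it home; let go, it snaps back in about half a second.
- marker_red: Bystander: loose marker with a white barrel and a red cap, 136 mm long, 15 mm thick, lying along its y; origin at the centre of its underside.
- micrometer: Bystander: micrometer, 131 x 49 mm, 19 mm high, lying flat (long side along its y); origin at the centre of its underside.

How it is judged:
By the outcome, as a careful person would: the job done as asked, in the order asked, and still so for the second after the job is handed in, with the robot touching nothing.
It also fails if it takes over 69 s, if anything falls off the work surface, if the arm or the gripper's body presses on something with over 40 N, if the wrist force passes 120 N, or if a joint passes its speed limit or range.

## Working session

There is one attempt and no reset: what is moved stays moved. The work goes in short steps, each a Python script; the robot and the scene stay as the last script left them, time stands still between calls to the robot, and variables do not carry over. Pictures are saved under pics/ and viewed, about 8 in all and at most 12, crops included, and the job is handed in when it is done.

```bash
mkdir -p pics; ls; python3 - <<'E'
from workcell import bot
import cv2,numpy as np
for n in("top","side"):
    c=bot.read_camera(n); cv2.imwrite(f"pics/{n}0.png",c["pixels"])
    print(n,{k:(np.round(v,4).tolist() if k in"Rt" else v) for k,v in c.items() if k!="pixels"})
print(bot.current_clock(),bot.current_tool_rot())
E
```

```text
pics
top {'fx': 404.8535741782849, 'fy': 404.8535741782849, 'cx': 314.4320690774942, 'cy': 201.62259493454866, 'k1': -0.02393663535180512, 'R': [[0.0165, -0.9998, 0.0112], [-0.9962, -0.0174, -0.0848], [0.085, -0.0098, -0.9963]], 't': [0.0205, 0.4552, 0.8828]}
side {'fx': 390.9969485288288, 'fy': 390.9969485288288, 'cx': 322.186915589801, 'cy': 195.45191407792842, 'k1': -0.09432850219992989, 'R': [[0.9998, -0.0207, 0.0077], [-0.0013, -0.4029, -0.9153], [0.022, 0.915, -0.4028]], 't': [-0.4684, 0.0762, 0.9735]}
0.1 [-2.54850330e+00  1.83485694e+00  1.82470942e-03]
```

View pics/top0.png

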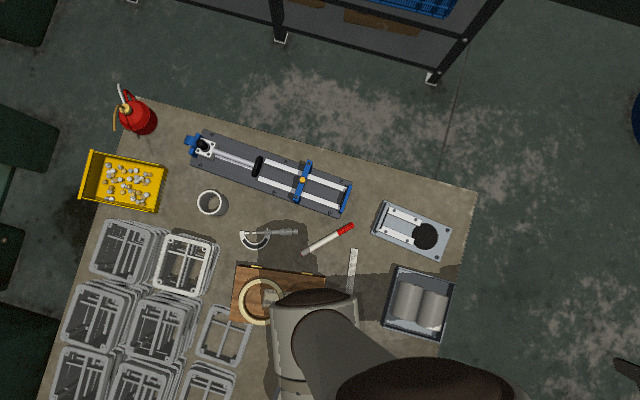

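View pics/side0.png

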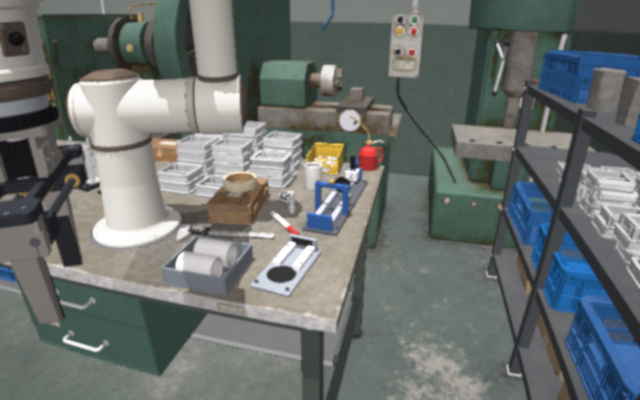

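The top view shows the bushing at (212,202), the gauge from (190,135) to (350,215) with its grip end at the left, and the tipper at (412,230) with its mark at (426,236). The marker is at (328,238) and the micrometer at (265,236). I'll zoom in for accurate pixels.

```bash
python3 - <<'E'
import cv2
i=cv2.imread("pics/top0.png")
def crop(x0,y0,w,h,s):
    c=cv2.resize(i[y0:y0+h,x0:x0+w],None,fx=s,fy=s,interpolation=cv2.INTER_CUBIC)
    for k in range(0,w,20): cv2.putText(c,str(x0+k),(k*s,8),0,.35,(0,255,255),1); cv2.line(c,(k*s,10),(k*s,16),(0,255,255),1)
    for k in range(0,h,20): cv2.putText(c,str(y0+k),(0,k*s+4),0,.35,(0,255,255),1)
    return c
cv2.imwrite("pics/g.png",crop(180,120,180,110,4)); cv2.imwrite("pics/t.png",crop(360,190,100,80,7))
E
```

```text
(no output)
```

View pics/g.png

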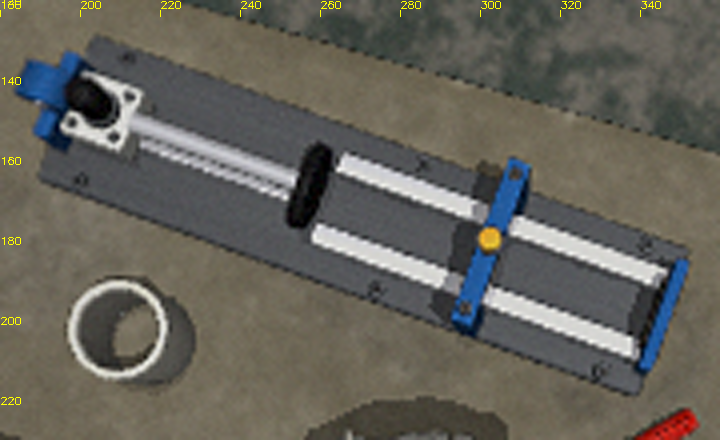

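View pics/t.png

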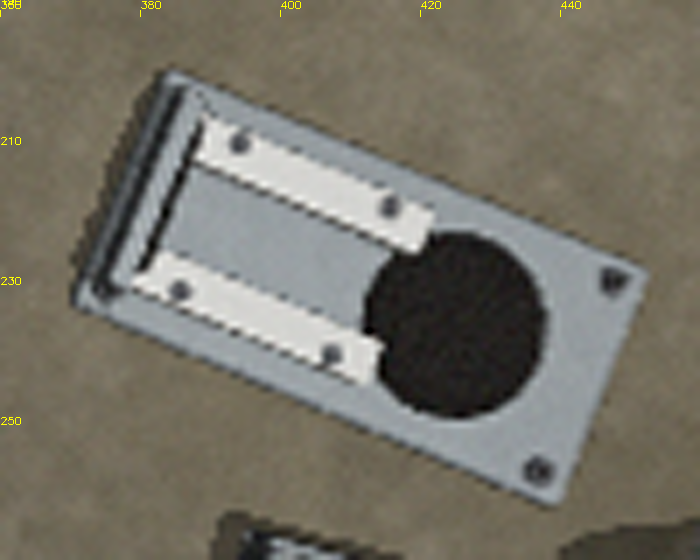

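```bash
cat > h.py <<'E'
from workcell import bot
import cv2,numpy as np
from scipy.spatial.transform import Rotation as Ro
def cast(c,px,z):
    """pixels (image) -> world points on plane z"""
    px=np.atleast_2d(np.asarray(px,float))
    K=np.array([[c["fx"],0,c["cx"]],[0,c["fy"],c["cy"]],[0,0,1]]); d=np.array([c["k1"],0,0,0])
    u=cv2.undistortPoints(px[:,None],K,d)[:,0]
    R=np.array(c["R"]); C=-R.T@np.array(c["t"])
    D=np.c_[u,np.ones(len(u))]@R
    return C+D*((z-C[2])/D[:,2])[:,None]
def proj(c,X):
    K=np.array([[c["fx"],0,c["cx"]],[0,c["fy"],c["cy"]],[0,0,1]])
    return cv2.projectPoints(np.atleast_2d(X).astype(float),cv2.Rodrigues(np.array(c["R"]))[0],np.array(c["t"],float),K,np.array([c["k1"],0,0,0]))[0][:,0]
def down(jaw):
    """rotvec, tool down, jaw axis along horizontal angle jaw; picks the half turn best for joint 6"""
    x=np.array([np.cos(jaw),np.sin(jaw),0]);z=np.array([0,0,-1.])
    return Ro.from_matrix(np.c_[x,np.cross(z,x),z]).as_rotvec()
E
python3 - <<'E'
from h import *
c=bot.read_camera("top")
G=lambda p:(np.array(p)+.5)/4-.5+[180,120]
T=lambda p:(np.array(p)+.5)/7-.5+[360,190]
r=lambda a:np.round(a,4).tolist()
print("cam",r(-np.array(c["R"]).T@c["t"]))
print("bush",r(cast(c,G([118,329]),.075)))
gr=cast(c,G([[343,160],[665,278],[315,234],[635,348]]),.027)
a=(gr[0]+gr[2])/2;b=(gr[1]+gr[3])/2;print("rails mid",r(a),r(b),np.degrees(np.arctan2(*(b-a)[[1,0]])),np.linalg.norm(b-a))
pl=cast(c,G([[95,36],[688,248],[640,394],[40,178]]),.010);print("plate",r(pl.mean(0)),[round(np.linalg.norm(pl[i]-pl[i-1]),4) for i in range(4)],[np.degrees(np.arctan2(*(pl[j]-pl[i])[[1,0]])) for i,j in((0,1),(3,2))])
print("screw",r(cast(c,G([489,238]),.101)),"bridge",r(cast(c,G([[518,165],[463,325],[490.5,245]]),.092)))
print("grip",r(cast(c,G([86,94]),.097)))
pl=cast(c,T([[175,68],[650,270],[560,507],[75,305]]),.008);print("tplate",r(pl.mean(0)),[round(np.linalg.norm(pl[i]-pl[i-1]),4) for i in range(4)],[np.degrees(np.arctan2(*(pl[i]-pl[j])[[1,0]])) for i,j in((0,1),(3,2))])
print("mark",r(cast(c,T([455,325]),.008)))
e=cast(c,T([[402,299],[168.5,204.5]]),.020);print("tails",r(e),np.degrees(np.arctan2(*(e[1]-e[0])[[1,0]])),np.linalg.norm(e[1]-e[0]))
E
```

```text
cam [0.3781, 0.037, 0.9179]
bush [[0.4457, 0.2485, 0.075]]
rails mid [0.5251, 0.1462, 0.027] [0.4635, -0.0329, 0.027] -108.97807183240526 0.18939995917950836
plate [0.5191, 0.1282, 0.01] [np.float64(0.0871), np.float64(0.3592), np.float64(0.0871), np.float64(0.3608)] [np.float64(-108.85013095363907), np.float64(-108.84532142935888)]
screw [[0.4933, 0.0553, 0.101]] bridge [[0.5328, 0.0413, 0.092], [0.4494, 0.0679, 0.092], [0.4909, 0.0547, 0.092]]
grip [[0.5649, 0.2642, 0.097]]
tplate [0.3942, -0.192, 0.008] [np.float64(0.0833), np.float64(0.1663), np.float64(0.0819), np.float64(0.168)] [np.float64(67.83431796195003), np.float64(68.31995489361208)]
mark [[0.3824, -0.2211, 0.008]]
tails [[0.3903, -0.2008, 0.02], [0.4191, -0.1263, 0.02]] 68.87276893725053 0.07981739735151339
```

```bash
cat >> h.py <<'E'
rad=np.radians
TX=np.array([np.cos(rad(68.3)),np.sin(rad(68.3)),0]); STEP=np.array([.3824,-.2211,.008])
GX=np.array([np.cos(rad(-108.9)),np.sin(rad(-108.9)),0]); BAY=np.array([.5106,.1059,.048]); GRIP=np.array([.5649,.2642,.079])
B=np.array([.4457,.2485,0])
JT=rad(-21.7); JG=rad(-18.9); JB=rad(-90)
E
python3 - <<'E'
from h import *
for n,p,j in(("B",B+[0,0,.031],JB),("step",STEP+[0,0,.031],JT),("bay",BAY,JG),("grip",GRIP,JG),("end",GRIP+.114*GX,JG)):
  for k in (0,np.pi):
    q=bot.inverse_kinematics(p,down(j+k)); print(n,k,None if q is None else np.round(q,2))
E
```

```text
B 0 [ 0.27  0.22  1.92 -0.    1.    1.84]
B 3.141592653589793 [ 0.27  0.22  1.92 -0.    1.   -1.3 ]
step 0 [-0.8   0.04  2.11 -0.    1.   -0.42]
step 3.141592653589793 [-0.8   0.04  2.11  0.    1.    2.72]
bay 0 [-0.03  0.22  1.88  0.    1.04  0.3 ]
bay 3.141592653589793 [-0.03  0.22  1.88  0.    1.04 -2.84]
grip 0 [0.24 0.41 1.57 0.   1.16 0.57]
grip 3.141592653589793 [ 0.24  0.41  1.57  0.    1.16 -2.57]
end 0 [0.07 0.24 1.78 0.   1.11 0.4 ]
end 3.141592653589793 [ 0.07  0.24  1.78  0.    1.11 -2.74]
```

```bash
python3 - <<'E'
from h import *
o=down(rad(90))
bot.goto(B+[0,0,.20],o); bot.set_gripper(.78)
bot.line_to(B+[0,0,.031],max_speed=.12)
print(bot.current_contact_force())
bot.set_gripper(0,20); print(bot.current_opening()*92,bot.current_contact_force())
bot.line_to(B+[0,0,.20],max_speed=.15)
bot.goto(STEP-.003*TX+[0,0,.13],down(JT))
print(bot.current_clock(),bot.current_opening()*92,bot.current_ee_pos(),bot.current_contact_force())
cv2.imwrite("pics/s1.png",cv2.resize(bot.read_camera("side")["pixels"][170:310,130:380],None,fx=3,fy=3))
E
```

```text
[-0.5727917   0.140247    0.16829796]
52.16935978218347 [ 0.25574042 -0.03305102  2.17212935]
8.5833 51.541830125885745 [ 0.38169485 -0.22335537  0.13807093] [ 0.47779762  0.64299068 -0.91644059]
```

View pics/s1.png

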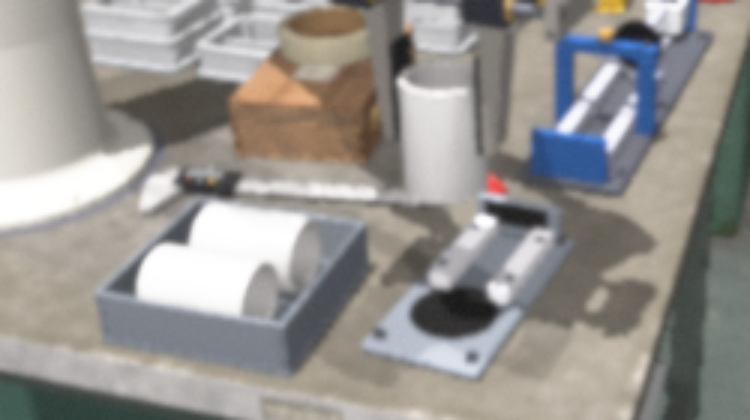

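Held upright above the step (mark at about (455,312) in the crop), with the way clear. I'll lower it, let go and check before pushing.

```bash
python3 - <<'E'
from h import *
print("mark side px (expect 281.6,273.8)",proj(bot.read_camera("side"),STEP))
p=STEP-.002*TX
bot.line_to(p+[0,0,.05],max_speed=.12)
for h in np.arange(.035,.0275,-.001):
    bot.line_to(p+[0,0,h],max_speed=.03); f=bot.current_contact_force()[2]
    if f>1: break
print("h",h,f)
bot.set_gripper(.70); bot.hold(.3)
bot.line_to(p+[0,0,.125],max_speed=.15)
bot.set_gripper(0)
bot.line_to(p-.075*TX+[0,0,.125],max_speed=.2)
c=bot.read_camera("top"); a=c["pixels"][180:280,350:470]
d=bot.read_camera("side")["pixels"][210:310,230:350]
cv2.imwrite("pics/s2.png",np.vstack([cv2.resize(x,(480,0) if 0 else (360,300)) for x in(a,d)]))
print(bot.current_clock(),bot.current_ee_pos(),"rim px expected",proj(c,STEP+[0,0,.075]))
E
```

```text
mark side px (expect 281.6,273.8) [[281.35212067 274.33832703]]
h 0.031 2.4591510655595754
14.2333 [ 0.35418478 -0.29152828  0.13278694] rim px expected [[434.81152915 235.99732601]]
```

View pics/s2.png

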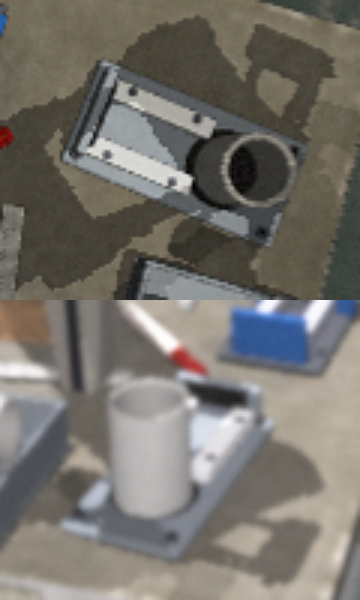

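Standing upright on the step, rim centre at (436,237) against the expected (435,236). Now the push.

```bash
python3 - <<'E'
from h import *
P=lambda x,z:STEP+x*TX+[0,0,z]
bot.line_to(P(-.062,.068),max_speed=.15)
bot.line_to(P(-.042,.068),max_speed=.06)
bot.line_to(P(-.005,.068),max_speed=.08); print(bot.current_contact_force())
bot.line_to(P(.006,.068),max_speed=.06); print(bot.current_contact_force())
bot.hold(.4)
bot.line_to(P(-.03,.10),max_speed=.2); bot.line_to(P(-.09,.14),max_speed=.2); bot.set_gripper(.8)
c=bot.read_camera("top"); a=c["pixels"][180:280,350:470]
d=bot.read_camera("side")["pixels"][210:310,230:350]
cv2.imwrite("pics/s3.png",np.vstack([cv2.resize(x,(480,400),interpolation=cv2.INTER_CUBIC) for x in(a,d)])[:,:][:800])
cv2.imwrite("pics/s3.png",np.hstack([cv2.resize(x,(400,333),interpolation=cv2.INTER_CUBIC) for x in(a,d)]))
L=np.array([STEP+x*TX+np.array([0,0,.059]) for x in(.011,.0485,.086)])
print(bot.current_clock(),"top-line px expected",proj(c,L))
E
```

```text
[-0.51099814 -1.39108051  4.45855509]
[ 0.40335888 -1.10512905 11.69388012]
18.7417 top-line px expected [[427.64801479 233.98825666]
 [411.17612288 227.13098731]
 [394.71036116 220.27766393]]
```

View pics/s3.png

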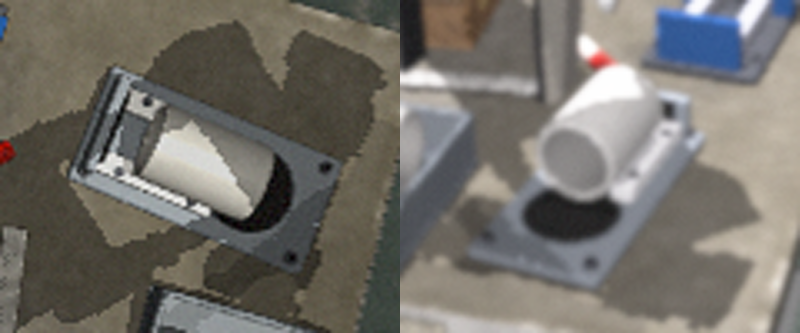

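Tipped and lying on the white rails, ends at about (393,225) and (428,236) in the top image, so close to nominal. Next I'll take it lying down and move above the bay.

```bash
python3 - <<'E'
from h import *
P=lambda x,z:STEP+x*TX+[0,0,z]
bot.goto(P(.048,.13),down(JT))
bot.line_to(P(.048,.018),max_speed=.12); print(bot.current_contact_force())
bot.set_gripper(0,20); print(bot.current_opening()*92,bot.current_contact_force())
bot.line_to(P(.048,.19),max_speed=.15)
z=lambda h:BAY*[1,1,0]+[0,0,h]
bot.goto(z(.16),down(JG))
bot.line_to(z(.11),max_speed=.12); bot.hold(.2)
print(bot.current_clock(),bot.current_opening()*92,bot.current_ee_pos())
c=bot.read_camera("top"); a=c["pixels"][120:220,240:360]
s=bot.read_camera("side"); d=s["pixels"][150:250,280:400]
cv2.imwrite("pics/s4.png",np.hstack([cv2.resize(x,(400,333),interpolation=cv2.INTER_CUBIC) for x in(a,d)]))
C=BAY*[1,1,0]+[0,0,.11+.015]
print("expected ends px top",proj(c,np.array([C-.0375*GX,C+.0375*GX])),"side",proj(s,np.array([C-.0375*GX,C+.0375*GX])))
E
```

```text
[-0.75048447 -0.52244099 -0.02511746]
52.09756888608655 [-1.21946001  1.04945655  3.04736912]
24.125 51.749664279253686 [0.51146646 0.10578264 0.11113136]
expected ends px top [[258.46621756 161.91134858]
 [294.03753699 174.69472899]] side [[341.35951838 160.24975047]
 [333.69540351 169.12432369]]
```

View pics/s4.png

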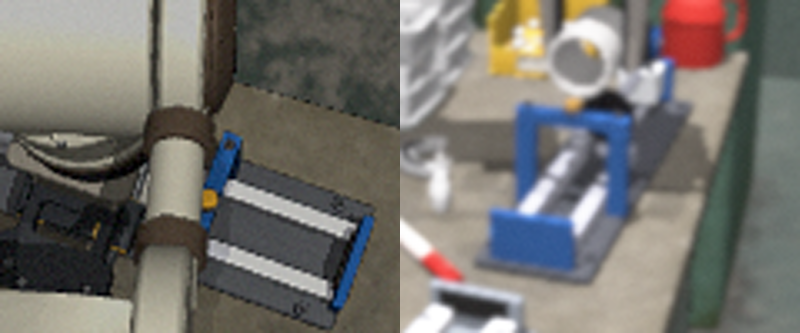

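Held level; its near face centre is at (334,168.6) in the side view against the expected (333.7,169.1). Lower and release.

```bash
python3 - <<'E'
from h import *
z=lambda h:BAY*[1,1,0]+[0,0,h]
bot.line_to(z(.045),max_speed=.1)
for h in np.arange(.039,.030,-.001):
    bot.line_to(z(h),max_speed=.03); f=bot.current_contact_force()[2]
    if f>1.5: break
print("h",h,bot.current_contact_force())
bot.set_gripper(.75); bot.hold(.2)
bot.line_to(z(.15),max_speed=.15)
g=GRIP*[1,1,0]+.003*GX
bot.goto(g+[0,0,.15],down(JG))
bot.set_gripper(.5)
print(bot.current_clock(),bot.current_ee_pos())
c=bot.read_camera("top"); a=c["pixels"][120:220,240:360]
s=bot.read_camera("side"); d=s["pixels"][150:250,280:400]
cv2.imwrite("pics/s5.png",np.hstack([cv2.resize(x,(400,333),interpolation=cv2.INTER_CUBIC) for x in(a,d)]))
C=BAY*[1,1,0]+[0,0,.069]
print("expected crest ends px top",proj(c,np.array([C-.0375*GX,C+.0375*GX])))
E
```

```text
h 0.032999999999999995 [ 0.81190815 -0.47139868  2.75283546]
29.675 [0.5639771  0.26103247 0.15012429]
expected crest ends px top [[261.80777472 166.7343159 ]
 [295.06983173 178.69597622]]
```

View pics/s5.png

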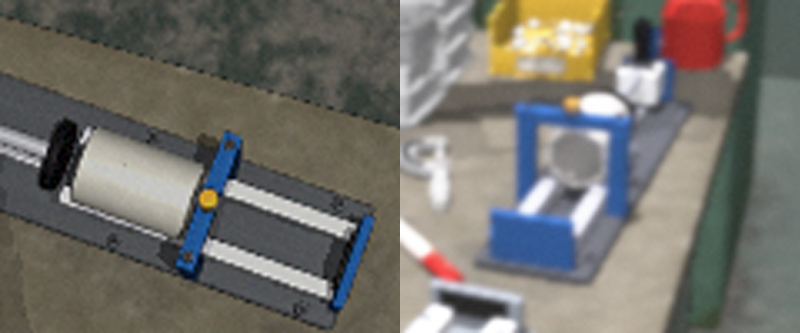

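Bushing lies on the rails clear between the push head and the gate. Now the pusher.

```bash
python3 - <<'E'
from h import *
g=GRIP*[1,1,0]+.003*GX
bot.line_to(g+[0,0,.061],max_speed=.1); f0=bot.current_contact_force(); print(f0)
if np.linalg.norm(f0)<5:
    bot.set_gripper(0,35); f0=bot.current_contact_force(); print(bot.current_opening()*92,f0)
    for s in [.02,.06,.10,.108]+list(np.arange(.110,.119,.001)):
        bot.line_to(g+s*GX+[0,0,.061],max_speed=.07 if s<.109 else .02)
        f=bot.current_contact_force()@GX
        if s>.09: print(round(s,3),round(f,1))
        if s>.105 and f<-14: break
    bot.hold(.2); print(bot.current_clock(),bot.current_contact_force(),(bot.current_ee_pos()-g)@GX,bot.current_opening()*92)
    c=bot.read_camera("top"); a=c["pixels"][120:220,240:360]
    d=bot.read_camera("side")["pixels"][150:250,280:400]
    cv2.imwrite("pics/s6.png",np.hstack([cv2.resize(x,(400,333),interpolation=cv2.INTER_CUBIC) for x in(a,d)]))
    C=BAY*[1,1,0]+.104*GX+[0,0,.021+.048]
    print("expected crest",proj(c,np.array([C-.0375*GX,C+.0375*GX])))
E
```

```text
[-0.29587425  0.29504929  0.14852712]
17.90173005406028 [ 3.79559545 -0.68798195 -0.12297572]
0.1 -5.6
0.108 -5.6
0.11 -6.1
0.111 -7.3
0.112 -6.6
0.113 -7.3
0.114 -7.7
0.115 -6.4
0.116 -8.3
0.117 -11.9
0.118 -15.4
35.9583 [ 8.81814796 13.47619298 -5.7445873 ] 0.11401818135863366 18.094232574052416
expected crest [[307.96847901 183.33614279]
 [341.40366712 195.36821584]]
```

View pics/s6.png

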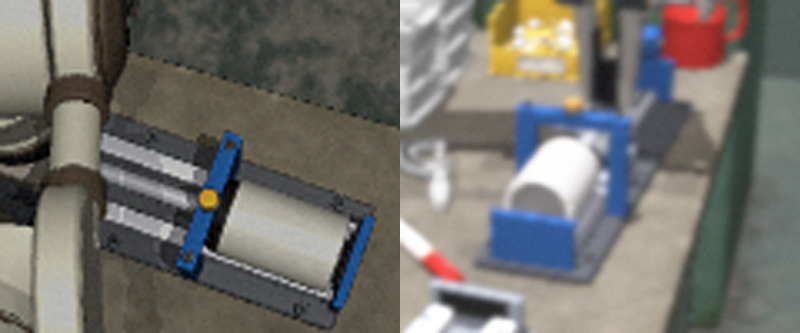

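Pusher is at its end stop (the force climbs past 0.116), and the bushing is through the gate. Let go there and check that it springs home.

```bash
python3 - <<'E'
from h import *
bot.set_gripper(.7); bot.hold(1.0)
p=np.array(bot.current_ee_pos())
print(bot.current_contact_force())
bot.line_to(p+[0,0,.14],max_speed=.15)
bot.goto([.30,-.25,.25],down(JT)); bot.hold(.3)
print(bot.current_clock(),bot.current_contact_force())
c=bot.read_camera("top")
cv2.imwrite("pics/s7.png",cv2.resize(c["pixels"][120:290,170:470],None,fx=2.6,fy=2.6,interpolation=cv2.INTER_CUBIC))
E
```

```text
[-0.43146275 -0.37878407  0.10649094]
40.9417 [-0.76741553 -0.87277492 -0.24069768]
```

View pics/s7.png

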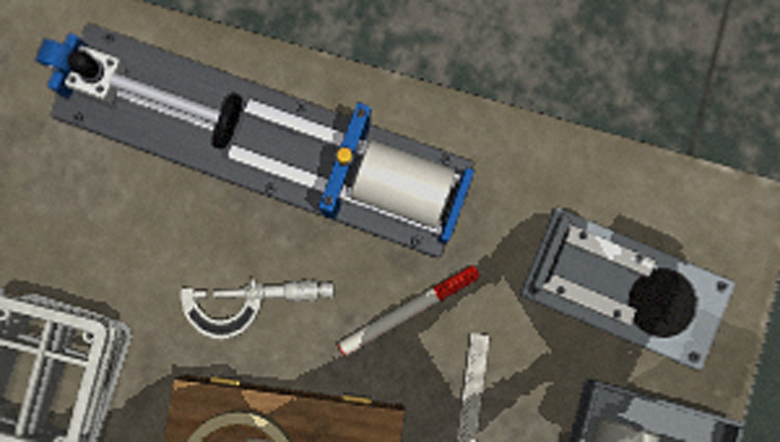

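The pusher is home with its head at about (258,166), as at the start. The bushing lies past the gate, and the marker and micrometer look where they were.

```bash
python3 -c "
from h import *
bot.job_done(); print(bot.current_clock())"
```

```text
the job is handed in; nothing more can be done
the job is handed in; nothing more can be done
```

The job is done and handed in at about 41 s on the robot's clock, with the limit at 69 s. The hand-in gives no verdict.

- **Tipping:** I stood the bushing on the tipping block's step, let go, and pushed near its top until it fell onto the white rails. Pushing it over showed up to 12 N upward on the tool. That is well above the 1 N push expected, but far below the limits.
- **Gauge:** I took it lying down, laid it clear between the push head and the gate, and let go. I then moved the pusher to its end stop, about 0.114 m of travel, where the force rose to 15 N.
- **Release:** I opened the gripper there and the pusher sprang home by itself.

**Last checks:** the final top picture shows the bushing lying past the gate and the push head and grip back where they started. The marker and micrometer look unmoved by eye; I did not measure them. The robot is clear of everything, and the contact force is about 1 N, which is within the sensor's noise. No check failed or disagreed.

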